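# Fold the green recipe easel flat

### The arm

A 7-joint arm with a two-finger parallel gripper is mounted at the origin on the work surface. World frame = base frame: x ahead of the robot, y to its left, z up, the work surface at z = 0. Lengths are in mm, angles in degrees, forces in N, time in s.
With the tool pointing down it reaches from about 400 to 875 mm from the base axis. Payload 6.5 kg.
Tool frame: the origin (TCP) lies at the very end of the fingers, on their centre line; the grasp point (between the pads) lies 19 mm behind it; z points along the fingers, y is the direction in which the jaws open and shut (so a half turn about z gives the same grasp; the last joint's range is limited). The gripper opens to 88 mm and grips with 3 to 60 N. Pads are 18 mm wide; open, the fingers measure 123 mm over their backs; the gripper's body (75 mm by 187 mm) begins 45 mm behind the grasp point.
Start: joints at [71.207, 30.733, -0.252, 88.115, 0.149, 61.152, -4.079], TCP at [168.229, -627.845, 238.716] pointing down, gripper open.
Joint ranges: [-154.64, 154.64], [-21.42, 123.67], [-72.66, 72.17], [13.99, 137.28], [-74.86, 254.86], [10.95, 109.41], [-158.01, 158.01]. Speed limits (degrees/s): [136.94, 136.94, 180, 180, 180, 180, 180].

### API

Orientations are given as a 3x3 rotation matrix whose columns are the frame's x, y, z axes.
In Python, from workcell import readout, optics, bot gives the robot as it stands. The module is installed in compiled form; this text tells all that it offers.
- The arm moves only by the shell command python3 -m crank 'ROWS' [FORCE]. ROWS is JSON, a list of rows, each a list of 3 entries, a list of its own where there are three numbers: the closure in counts, from 0 (fully open) to 255 (shut), then the shift along the tool's x, y, z in m, then the turn about the tool's z in rad. In form: [[gripper, [tx, ty, tz], spin], ...]. A call has 1 to 12 rows; each row shifts and turns the commanded pose from where the row before left it, along the tool's axes as they then stand; what a row does not reach is not made up. A row lasts 1/8 s, in which the tool goes at most 62.5 mm and 10.7 degrees, less where a joint would pass 70% of its speed; a pose out of reach is approached as far as the arm can. A call is refused whole if a number of a shift passes 0.0625 or a number of a turn 0.188, either way. A call with a gripper value outside its range is refused whole. The fingers move at their own pace and stop on an object; FORCE is the grip in N (left out, the last holds). Time passes only in rows, so rows that do not move let the fingers close. It gives the time, the measured TCP pose, the force and the opening at its end, in the units of the state.
- readout.get_state(): the state, without advancing time (a new reading comes with each control period).
- optics.camera(name): name is "scene" or "top" or "wrist"; returns a dict with "frame" (384x512x3 uint8, red, green, blue), "fx", "fy", "cx", "cy" (pixels), "k1" (the pictures are not rectified: a ray, as slopes to the right and down, at radius r is drawn at 1 + k1 r^2 times it, then the intrinsics apply), "world_from_camera" (4x4, takes a point from camera to world coordinates). Camera axes: x right, y down, z forward; pixel columns grow to the right and rows downward; lengths in mm; the calibration is good to about 2 mm. A picture is of the moment at which its call begins. There is no depth.
- bot.close_job(): hands the job in, once; it reports no verdict.
The state is a dict: "clock": time; "joints": joint angles; "qd": joint speeds; "tau": joint torques, N m; "position": TCP position; "ee_rot": TCP orientation; "ft_force": force on the tool from outside, world axes, zero at the start; "ft_torque": the same for the moment, N m; "finger_gap": finger opening in mm.
Only numpy, scipy, OpenCV 4.12 (cv2) and the standard library are available. Lean on these libraries where they do the work, as an engineer would, in place of code of your own. Each camera call takes 0.05 s, during which the arm holds its last target. There are 200 camera calls.

### The job

Dessert service is over: fold the recipe easel with the green handle flat for stowing. Raise its board by the handle through the remaining notches and past the top one until the pawl tips clear, then lower the board gently until it lies flat on its base, and let go. Leave the easel with the red handle as it is.

Things in the scene. Friction and masses are not known exactly. Their poses are not given: they have to be found in the camera images.
- green_grip (a point): Middle of the green handle: a level round bar, 12 mm thick, 116 mm long, parallel to the hinge and 235 mm from it, in the plane of a white board (153 x 186 x 12 mm). Two 9 mm legs, 52 mm either side of the middle, join it to the board's edge 70 mm away: fingers can straddle it from above, closing square to the bar. It may turn in the grip, so the gripper can stay pointing down.
- green_hinge (a point): Middle of that board's hinge axis, 70 mm above the bench, at the far end of the easel's fixed steel base. Its x is level, from the handle side to the hinge side (within 0.3 rad of away from the robot); y is the hinge axis; z is up. With the board at angle a the bar's middle is at x = -235 cos a, y = 0, z = 235 sin a (mm) in this frame.
- green_board (a joint): Board angle, rad: 0 flat on its base, grows as the handle rises, stop at 1.25. Notches near 0.30, 0.44, 0.58, 0.72: a brass pawl (yellow tab) on its side drops in and stops any lowering. Raised past about 0.98, a peg tips the pawl back for good and the board can go down to 0. Board 0.33 to 0.5 kg, 2 to 3 N to lift at the bar; let go with no notch under it, it falls.
- red_grip (a point): Middle of the red handle of a second easel, alike but for its colour and also propped up, to be left alone. Either easel may be the left or the right one.

How it is judged (in metres and radians):
On the way:
1. the green-handled board has been raised past its top notch, far enough to tip the pawl clear (value of joint green_board above 0.97 rad), for 0.1 s.
At the end, for the whole second after the job is handed in: The green-handled board lies flat on its base (within 0.06 rad, 14 mm at the handle), at rest and let go; the red handle is within 20 mm of where it was (value of joint green_board below 0.06 rad and velocity of joint green_board between -0.05 and 0.05 rad/s and distance of red_grip from where it was at the start of the episode below 0.02 m); the robot touches nothing.
It fails at once if the green-handled board slammed onto its base: over the last 0.15 rad it came down faster than 2.2 rad/s (0.5 m/s at the handle), as when it is dropped (value of joint green_board below 0.15 rad and velocity of joint green_board below -2.2 rad/s).
It fails at once if the red-handled easel's board moved by more than 20 mm (distance of red_grip from where it was at the start of the episode above 0.02 m).
It also fails if it takes over 42 s, if anything falls off the work surface, if the arm or the gripper's body presses on something with over 40 N, if the wrist force passes 120 N, or if a joint passes its speed limit or range.

## Working session

There is one attempt and no reset: what is moved stays moved. The work goes in short steps, Python scripts to look and compute and a shell command to move; the robot and the scene stay as the last step left them, time stands still between calls to the robot, and variables do not carry over. Pictures are saved under pics/ and viewed, about 8 in all and at most 12, crops included, and the job is handed in when it is done.

```bash
mkdir -p pics; python3 - <<'E'
from workcell import readout, optics
import cv2,numpy as np
s=readout.get_state(); print(s['clock'],s['position'],s['ee_rot'],s['finger_gap'],s['ft_force'])
a=[]
for n in("scene","top"):
    c=optics.camera(n); f=c['frame']; np.save(f'pics/{n}0.npy',f); a.append(f)
    print(n,c['fx'],c['fy'],c['cx'],c['cy'],c['k1'],np.round(c['world_from_camera'],4).tolist())
    cv2.imwrite(f'pics/{n}0.png',f[:,:,::-1])
E
```

```text
0.0 [ 168.03237457 -627.27450201  237.84337055] [[ 9.65916425e-01  2.58853464e-01 -5.86647852e-04]
 [ 2.58854089e-01 -9.65915056e-01  1.63275324e-03]
 [-1.44008159e-04 -1.72895937e-03 -9.99998495e-01]] 88.10720444664182 [-0.10768367  1.19600159  0.17264775]
scene 431.6015022406299 431.6015022406299 253.71173320474256 193.88257740540143 -0.07845522669290446 [[-0.1136, 0.7389, -0.6642, 1235.3003], [0.9935, 0.0809, -0.0799, 39.5658], [-0.0053, -0.669, -0.7433, 867.697], [0.0, 0.0, 0.0, 1.0]]
top 409.6075247143721 409.6075247143721 258.85717005989295 195.54887202505196 -0.05706537970562994 [[0.0218, -0.9907, 0.134, 430.3746], [-0.9997, -0.0236, -0.0116, -25.343], [0.0147, -0.1337, -0.9909, 1139.5299], [0.0, 0.0, 0.0, 1.0]]
```

View pics/scene0.png

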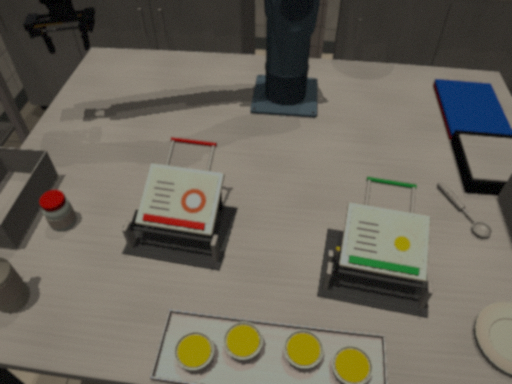

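View pics/top0.png

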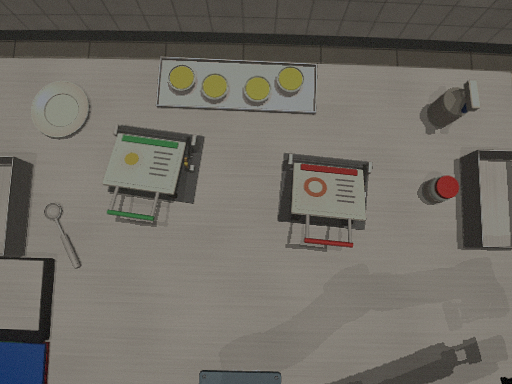

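Scene view: green easel at right (bar near (392,182)), red at left (193,141). Top view: green bar near (130,215), red bar near (328,242). Next I triangulate the bar ends.

```bash
cat > h.py <<'E'
import cv2,numpy as np
from workcell import readout, optics
def ray(c,p):
    K=np.array([[c['fx'],0,c['cx']],[0,c['fy'],c['cy']],[0,0,1.]])
    u=cv2.undistortPoints(np.array([[p]],float),K,np.array([c['k1'],0,0,0.]))[0,0]
    T=np.array(c['world_from_camera']); d=T[:3,:3]@[u[0],u[1],1]; return T[:3,3],d/np.linalg.norm(d)
def tri(rs):
    A=sum(np.eye(3)-np.outer(d,d) for o,d in rs); b=sum((np.eye(3)-np.outer(d,d))@o for o,d in rs)
    x=np.linalg.solve(A,b); return x,[np.linalg.norm((np.eye(3)-np.outer(d,d))@(x-o)) for o,d in rs]
def blobs(f,col,amin=20):
    h=cv2.cvtColor(f,cv2.COLOR_RGB2HSV); H,S,V=cv2.split(h)
    m=((H>50)&(H<80)&(S>110)&(V>40)) if col=='g' else (((H<8)|(H>172))&(S>150)&(V>60))
    n,l,st,ce=cv2.connectedComponentsWithStats(m.astype(np.uint8),connectivity=8); out=[]
    for i in range(1,n):
        if st[i,4]<amin: continue
        pts=np.argwhere(l==i)[:,::-1].astype(np.float32)
        (cx,cy),(w,hh),_=cv2.minAreaRect(pts)
        mu=pts.mean(0); v=np.linalg.svd(pts-mu,full_matrices=False)[2][0]; v*=np.sign(v[0]); t=(pts-mu)@v
        out.append((mu,mu+v*(t.min()-.5),mu+v*(t.max()+.5),st[i,4],min(w,hh)+1))
    return out
def bar(col,boxes):
    R={}
    for n,(x0,y0,x1,y1) in boxes.items():
        c=optics.camera(n); b=[q for q in blobs(c['frame'],col) if x0<q[0][0]<x1 and y0<q[0][1]<y1]
        q=max(b,key=lambda q:q[3]); print(n,[np.round(k,1) for k in q]); R[n]=[ray(c,q[k]) for k in range(3)]
    return R
E
python3 - <<'E'
from h import *
for col,bx in(('g',{'scene':(350,165,430,195),'top':(90,205,170,230)}),('r',{'scene':(160,130,230,150),'top':(290,235,370,250)})):
    R=bar(col,bx)
    M,e=tri([R['scene'][0],R['top'][0]]); L,e1=tri([R['scene'][1],R['top'][2]]); 
    Q,e2=tri([R['scene'][2],R['top'][1]])
    print(col,M.round(1),np.round(e,1),'ends',L.round(1),Q.round(1),np.round(e1+e2,1),np.linalg.norm(L-Q))
    d=Q-L; print('yaw of bar from +y deg',np.degrees(np.arctan2(-d[0],d[1])),'angle a',np.degrees(np.arcsin((M[2]-70)/235)))
E
```

```text
scene [array([391.5, 182.2], dtype=float32), array([367.4, 178.3], dtype=float32), array([414.4, 186. ], dtype=float32), np.int32(131), np.float64(4.0)]
top [array([130.5, 214.7], dtype=float32), array([107.3, 211.2], dtype=float32), array([153.3, 218.1], dtype=float32), np.int32(165), np.float64(4.8)]
g [510.9 277.7 137.3] [0.6 0.6] ends [503.9 221.5 136.8] [517.8 332.6 138.7] [1.1 1.1 2.  2. ] 111.99500733899355
yaw of bar from +y deg -7.156177123563387 angle a 16.62968799784658
scene [array([193.5, 141.5], dtype=float32), array([171.4, 138.8], dtype=float32), array([215.5, 144.3], dtype=float32), np.int32(128), np.float64(4.1)]
top [array([327.9, 242.2], dtype=float32), array([304.3, 239.9], dtype=float32), array([352.6, 244.5], dtype=float32), np.int32(202), np.float64(5.3)]
r [ 454.2 -202.6  168. ] [0.1 0.1] ends [ 449.6 -260.6  168. ] [ 458.4 -146.7  167.9] [1.1 1.1 0.2 0.2] 114.21101084373865
yaw of bar from +y deg -4.439415186575113 angle a 24.650157264232945
```

```bash
python3 -m crank '[[0,[0,0,-0.01],-0.169],[0,[0,0,-0.01],-0.169],[0,[0,0,-0.01],-0.169],[0,[0,0,-0.01],-0.169],[0,[0,0,-0.01],-0.169],[0,[0,0,-0.01],-0.169],[0,[0,0,-0.01],-0.169],[0,[0,0,0],0]]'; python3 - <<'E'
from h import *
s=readout.get_state();R=s['ee_rot'];p=s['position'];print(R.round(3).tolist(),s['joints'].round(0) if hasattr(s['joints'],'round') else s['joints'])
for w in([430,-200,300],[450,0,300],[511,278,230]):print(w,(R.T@(np.array(w)-p)).round(1)); p=np.array(w)
E
```

```text
clock: 1.3
position: [168.2, -628.2, 309.3]
ee_rot: [[0.127, 0.992, 0.001], [0.992, -0.127, -0.001], [-0.001, 0.001, -1.0]]
ft_force: [0.3, 0.3, 0.1]
finger_gap: 88.1
[[0.127, 0.992, 0.001], [0.992, -0.127, -0.001], [-0.001, 0.001, -1.0]] [ 81.  28. -15.  83.   7.  70.  58.]
[430, -200, 300] [458.1 205.1   9. ]
[450, 0, 300] [ 2.009e+02 -5.600e+00 -2.000e-01]
[511, 278, 230] [283.6  25.   69.7]
```

```bash
python3 -m crank '[[0,[0.025,0.0115,0],0],[0,[0.05,0.023,0],0],[0,[0.05,0.023,0],0],[0,[0.05,0.023,0],0],[0,[0.05,0.023,0],0],[0,[0.05,0.023,0],0],[0,[0.05,0.023,0],0],[0,[0.05,0.023,0],0],[0,[0.05,0.023,0],0],[0,[0.05,0.0,0],0],[0,[0.05,0.0,0],0],[0,[0.05,0,0],0]]'; python3 - <<'E'
from h import *
s=readout.get_state();R=s['ee_rot'];p=s['position']
print((R.T@(np.array([511,278,230])-p)).round(1))
E
```

```text
clock: 2.8
position: [434.2, -80.4, 308.4]
ee_rot: [[0.13, 0.992, -0.0], [0.992, -0.13, 0.0], [0.0, -0.0, -1.0]]
ft_force: [0.6, -0.1, -0.2]
finger_gap: 88.3
[365.3  29.5  78.4]
```

```bash
python3 -m crank '[[0,[0.045,0.004,0],0],[0,[0.045,0.004,0],0],[0,[0.045,0.004,0],0],[0,[0.045,0.004,0.01],0],[0,[0.045,0.004,0.015],0],[0,[0.045,0.004,0.02],0],[0,[0.045,0.003,0.02],0],[0,[0.03,0.002,0.013],0],[0,[0.02,0,0],0],[0,[0,0,0],0],[0,[0,0,0],0]]'; python3 - <<'E'
from h import *
s=readout.get_state();R=s['ee_rot'];p=s['position'];print(p)
c=optics.camera('wrist'); cv2.imwrite('pics/w1.png',c['frame'][:,:,::-1])
b=blobs(c['frame'],'g')
for q in b: print([np.round(k,1) for k in q])
if b:
    for i in range(3):
        for q in b:
            o,d=ray(c,q[i]); x=o+d*(138-o[2])/d[2]; print(x.round(1), 'tool delta',(R.T@(x-p)).round(1))
E
```

```text
clock: 4.18
position: [509.1, 275.3, 230.4]
ee_rot: [[0.128, 0.992, -0.0], [0.992, -0.128, -0.001], [-0.001, -0.0, -1.0]]
ft_force: [0.4, 0.1, -0.5]
finger_gap: 88.1
[509.10654233 275.33600571 230.43384165]
[array([441.6, 166.4], dtype=float32), array([429.5, 233. ], dtype=float32), array([453.1, 103.1], dtype=float32), np.int32(2073), np.float64(18.4)]
[array([251.7, 145.4], dtype=float32), array([251.7, 125.5], dtype=float32), array([251.8, 170.5], dtype=float32), np.int32(368), np.float64(12.0)]
[array([252.5, 221.5], dtype=float32), array([252. , 192.4], dtype=float32), array([252.9, 250.5], dtype=float32), np.int32(592), np.float64(11.5)]
[678.1 278.  138. ] tool delta [ 24.4 167.3  92.4]
[515.5 317.7 138. ] tool delta [43.   0.9 92.4]
[507.2 247.9 138. ] tool delta [-27.4   1.6  92.5]
[670.2 215.4 138. ] tool delta [-38.8 167.5  92.5]
[517.6 334.3 138. ] tool delta [59.7  0.9 92.4]
[510.3 275.8 138. ] tool delta [ 0.7  1.2 92.4]
[684.4 330.3 138. ] tool delta [ 77.1 166.9  92.3]
[512.8 295.9 138. ] tool delta [20.9  1.  92.4]
[503.8 218.2 138. ] tool delta [-57.2   2.   92.5]
```

View pics/w1.png

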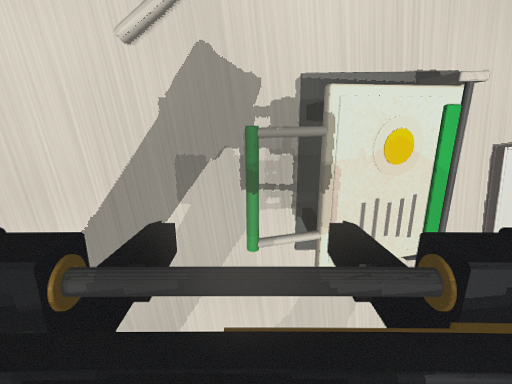

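Wrist view: the green bar runs (252,125)–(252,250), centred between the fingers to within 2 mm and square to the jaws. I'll descend 111 mm and grip.

```bash
python3 -m crank '[[0,[0.001,0.0015,0.02],0],[0,[0,0,0.03],0],[0,[0,0,0.03],0],[0,[0,0,0.02],0],[0,[0,0,0.011],0],[0,[0,0,0],0],[240,[0,0,0],0],[240,[0,0,0],0],[240,[0,0,0],0],[240,[0,0,0],0],[240,[0,0,0],0],[240,[0,0,0],0]]' 20
```

```text
clock: 5.72
position: [510.7, 277.3, 119.7]
ee_rot: [[0.126, 0.992, 0.0], [0.992, -0.126, 0.0], [0.0, 0.0, -1.0]]
ft_force: [-0.5, -0.3, -0.3]
finger_gap: 30.1
```

```bash
python3 -m crank '[[255,[0,0,0],0],[255,[0,0,0],0],[255,[0,0,0],0],[255,[0,0,0],0]]'; python3 - <<'E'
import numpy as np
# tool y = 235(cos a0 - cos a), tool z=-235(sin a - sin a0)
a0=.295
for S in([.295,.36,.44,.52,.6,.68,.76,.84,.92,.99,1.05],[1.05,.98,.9,.82,.74,.66,.58,.5,.42,.34,.26,.18,.12,.07,.03,0]):
    a=np.array(S); print(np.c_[a[1:],-235*np.diff(np.cos(a)),-235*np.diff(np.sin(a))].round(1).tolist())
E
```

```text
clock: 6.22
position: [509.7, 277.5, 119.5]
ee_rot: [[0.125, 0.992, -0.002], [0.992, -0.125, -0.0], [-0.0, -0.001, -1.0]]
ft_force: [-3.9, -0.2, 1.6]
finger_gap: 11.1
[[0.4, 4.9, -14.5], [0.4, 7.3, -17.3], [0.5, 8.7, -16.7], [0.6, 10.0, -15.9], [0.7, 11.2, -15.1], [0.8, 12.4, -14.1], [0.8, 13.5, -13.1], [0.9, 14.5, -12.0], [1.0, 13.4, -9.5], [1.0, 12.0, -7.4]]
[[1.0, -14.0, 8.7], [0.9, -15.2, 11.1], [0.8, -14.2, 12.3], [0.7, -13.2, 13.4], [0.7, -12.1, 14.4], [0.6, -10.9, 15.3], [0.5, -9.7, 16.1], [0.4, -8.3, 16.8], [0.3, -7.0, 17.5], [0.3, -5.6, 18.0], [0.2, -4.1, 18.3], [0.1, -2.1, 13.9], [0.1, -1.1, 11.7], [0.0, -0.5, 9.4], [0.0, -0.1, 7.0]]
```

```bash
python3 -m crank '[[255,[0,0.005,-0.0145],0],[255,[0,0.007,-0.0175],0],[255,[0,0.009,-0.0165],0],[255,[0,0.010,-0.016],0],[255,[0,0,0],0]]'
```

```text
clock: 6.85
position: [540.2, 273.8, 186.5]
ee_rot: [[0.126, 0.992, -0.002], [0.992, -0.126, -0.0], [-0.001, -0.002, -1.0]]
ft_force: [-10.5, -1.5, 6.0]
finger_gap: 11.2
```

```bash
python3 -m crank '[[255,[0,0.009,-0.0165],0],[255,[0,0.0115,-0.0145],0],[255,[0,0.0125,-0.0135],0],[255,[0,0,0],0]]'
```

```text
clock: 7.35
position: [576.9, 269.3, 230.8]
ee_rot: [[0.128, 0.992, 0.004], [0.992, -0.128, 0.002], [0.003, 0.004, -1.0]]
ft_force: [3.0, 4.2, -3.1]
finger_gap: 11.4
```

```bash
python3 -m crank '[[255,[0,0.0145,-0.0115],0],[255,[0,0.0135,-0.009],0],[255,[0,0.012,-0.007],0],[255,[0,0.004,-0.002],0],[255,[0,0,0],0],[255,[0,0,0],0]]'; python3 - <<'E'
from h import *
for n in('scene','top'):
    c=optics.camera(n); cv2.imwrite(f'pics/{n}2.png',c['frame'][:,:,::-1])
f=cv2.imread('pics/scene2.png')[150:320,290:460]; cv2.imwrite('pics/s2.png',cv2.resize(f,None,fx=3.5,fy=3.5,interpolation=2))
E
```

```text
clock: 8.1
position: [616.8, 264.6, 260.3]
ee_rot: [[0.125, 0.992, -0.001], [0.992, -0.125, 0.001], [0.001, -0.001, -1.0]]
ft_force: [-6.1, -0.3, 8.2]
finger_gap: 10.9
```

View pics/s2.png

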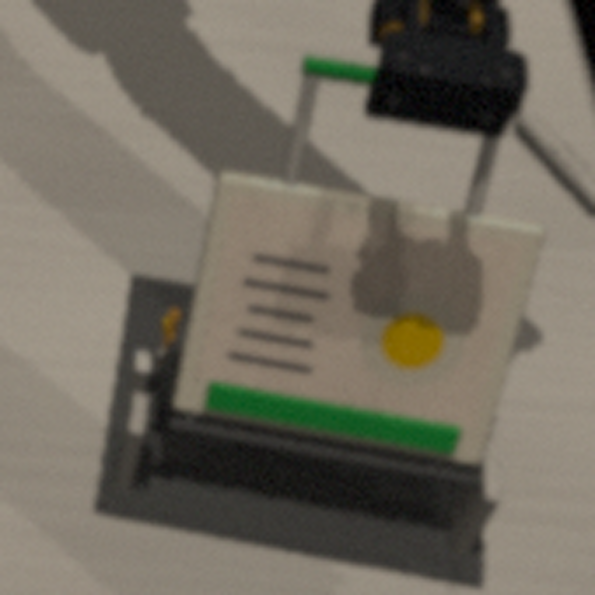

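The crop shows the board steep with the bar held by the fingers. The kinematics put it at a≈1.05–1.1. I'll go a bit further for margin, then start down.

```bash
python3 -m crank '[[255,[0,0.010,-0.007],0],[255,[0,0,0],0],[255,[0,0,0],0]]'; python3 -m crank '[[255,[0,-0.012,0.006],0],[255,[0,-0.014,0.0085],0],[255,[0,-0.015,0.011],0],[255,[0,-0.014,0.012],0],[255,[0,0,0],0]]'; 
```

```text
clock: 8.57
position: [627.5, 263.2, 266.5]
ee_rot: [[0.125, 0.992, 0.0], [0.992, -0.125, 0.001], [0.001, 0.0, -1.0]]
ft_force: [-4.2, 1.1, 6.0]
finger_gap: 11.1
clock: 9.2
position: [572.7, 269.7, 227.3]
ee_rot: [[0.125, 0.992, 0.0], [0.992, -0.125, 0.0], [0.0, -0.0, -1.0]]
ft_force: [0.6, 3.4, -0.4]
finger_gap: 11.0
```

```bash
python3 -m crank '[[255,[0,-0.013,0.0135],0],[255,[0,-0.012,0.0145],0],[255,[0,0,0],0]]'; python3 -m crank '[[255,[0,-0.011,0.0155],0],[255,[0,-0.0095,0.016],0],[255,[0,0,0],0]]'
```

```text
clock: 9.57
position: [548.4, 272.6, 199.5]
ee_rot: [[0.125, 0.992, -0.0], [0.992, -0.125, 0.0], [-0.0, -0.0, -1.0]]
ft_force: [-0.5, 2.7, -0.9]
finger_gap: 11.1
clock: 9.95
position: [528.1, 275.0, 167.5]
ee_rot: [[0.125, 0.992, -0.0], [0.992, -0.125, -0.0], [-0.0, -0.0, -1.0]]
ft_force: [1.4, 2.6, -1.5]
finger_gap: 10.9
```

```bash
python3 -m crank '[[255,[0,-0.0085,0.017],0],[255,[0,-0.007,0.0175],0],[255,[0,-0.0055,0.018],0],[255,[0,0,0],0]]'; python3 -m crank '[[255,[0,-0.004,0.018],0],[255,[0,-0.002,0.014],0],[255,[0,-0.001,0.009],0],[255,[0,0,0.006],0],[255,[0,0,0.006],0],[255,[0,0,0],0]]'
```

```text
clock: 10.45
position: [507.5, 277.6, 114.2]
ee_rot: [[0.126, 0.992, -0.0], [0.992, -0.126, -0.0], [-0.0, -0.0, -1.0]]
ft_force: [3.1, 1.1, -2.5]
finger_gap: 11.4
clock: 11.2
position: [500.3, 278.5, 62.4]
ee_rot: [[0.126, 0.992, -0.0], [0.992, -0.126, -0.0], [-0.0, -0.0, -1.0]]
ft_force: [3.6, 0.7, -1.7]
finger_gap: 10.8
```

```bash
python3 -m crank '[[255,[0,0,0.004],0],[255,[0,0,0.003],0],[255,[0,0,0.002],0],[255,[0,0,0],0]]'; python3 -m crank '[[255,[0,0,0.002],0],[255,[0,0,0.0015],0],[255,[0,0,0],0]]'
```

```text
clock: 11.7
position: [500.4, 278.8, 56.2]
ee_rot: [[0.126, 0.992, 0.001], [0.992, -0.126, -0.001], [-0.001, 0.001, -1.0]]
ft_force: [-3.8, -6.2, 25.0]
finger_gap: 11.2
clock: 12.08
position: [500.5, 279.6, 53.5]
ee_rot: [[0.125, 0.992, 0.002], [0.992, -0.125, -0.0], [0.0, 0.002, -1.0]]
ft_force: [-5.5, -6.0, 31.3]
finger_gap: 11.4
```

```bash
python3 -m crank '[[255,[0,0,-0.003],0],[255,[0,0,0],0],[150,[0,0,0],0],[150,[0,0,0],0],[150,[0,0,0],0],[150,[0,0,0],0],[150,[0,0,0],0],[150,[0,0,0],0]]'; python3 - <<'E'
from h import *
c=optics.camera('wrist'); cv2.imwrite('pics/w3.png',c['frame'][:,:,::-1])
E
```

```text
clock: 13.08
position: [500.2, 278.6, 53.2]
ee_rot: [[0.126, 0.992, -0.0], [0.992, -0.126, -0.0], [-0.0, -0.0, -1.0]]
ft_force: [-0.7, 0.3, -0.0]
finger_gap: 36.1
```

View pics/w3.png

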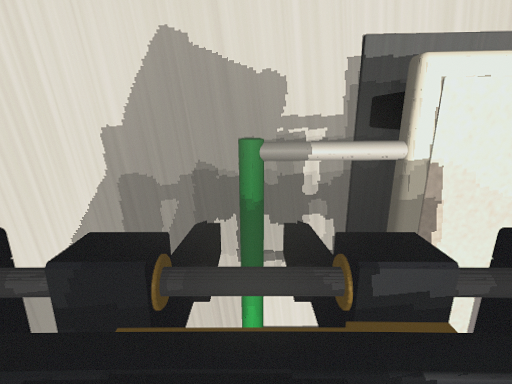

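The bar (column ≈252) is free between fingers at (210,260) and (300,260), with zero force. I'll withdraw straight up and check.

```bash
python3 -m crank '[[150,[0,0,-0.01],0],[150,[0,0,-0.02],0],[150,[0,0,-0.03],0],[150,[0,0,-0.05],0],[150,[0,0,-0.05],0],[150,[-0.05,-0.03,-0.04],0],[150,[-0.06,-0.04,0],0],[150,[-0.06,0,0],0],[150,[-0.06,0,0],0],[150,[0,0,0],0],[150,[0,0,0],0]]'; python3 - <<'E'
from h import *
for col,bx in(('g',{'scene':(340,155,430,210),'top':(90,200,170,245)}),('r',{'scene':(160,130,230,150),'top':(290,235,370,250)})):
    try:
        R=bar(col,bx); M,e=tri([R['scene'][0],R['top'][0]])
        print(col,M.round(1),np.round(e,1),'a',np.arcsin((M[2]-70)/235))
    except Exception as x: print(col,x)
c=optics.camera('scene'); cv2.imwrite('pics/s4.png',c['frame'][:,:,::-1])
E
```

```text
clock: 14.5
position: [412.7, 72.6, 249.6]
ee_rot: [[0.125, 0.992, 0.002], [0.992, -0.125, 0.0], [0.0, 0.002, -1.0]]
ft_force: [-0.2, 0.7, 0.4]
finger_gap: 36.1
scene [array([385.3, 197.9], dtype=float32), array([365.4, 194.6], dtype=float32), array([405.5, 201.3], dtype=float32), np.int32(104), np.float64(3.6)]
top [array([138. , 220.6], dtype=float32), array([115.5, 217.1], dtype=float32), array([158.7, 223.8], dtype=float32), np.int32(146), np.float64(4.6)]
g [501.4 278.   70.7] [1.4 1.4] a 0.0028400583992909774
scene [array([193.4, 141.5], dtype=float32), array([171.4, 138.8], dtype=float32), array([215.5, 144.3], dtype=float32), np.int32(120), np.float64(4.0)]
top [array([328.1, 242.2], dtype=float32), array([304.3, 239.9], dtype=float32), array([352.6, 244.6], dtype=float32), np.int32(197), np.float64(5.2)]
r [ 454.1 -203.   168. ] [0.2 0.2] a 0.43005380124771364
```

View pics/s4.png

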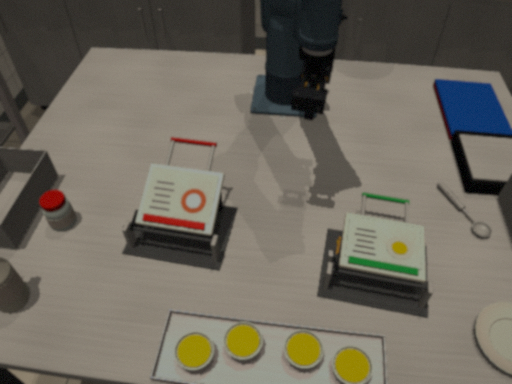

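The green board lies flat (bar at (385,198), z≈70.7, a≈0.003). Red is unchanged at (193,141) and the arm is clear, so I'm handing in.

```bash
python3 -c "
from workcell import bot
print(bot.close_job())"
```

```text
the job is handed in; nothing more can be done
None
```

The green-handled easel is folded flat and let go, and the job was handed in at about 14.5 s. `close_job` gives no verdict, so this rests on my own checks.

- **Raising:** I gripped the green bar at 20 N and raised the board to about 1.1 rad, estimated from the tool position. It then came down past the notches at 0.72, 0.58, 0.44 and 0.30 without catching.
- **Lowering:** I set it down slowly and released it. It pressed on the base with about 31 N through the fingers at the end, which I eased off before opening.
- **Last check, green:** the two cameras put the green bar at z = 70.7 mm, an angle of about 0.003 rad. The two camera rays missed each other by about 1.4 mm from the fitted point.
- **Last check, red:** the red handle was within 0.5 mm of its starting position.
- **Robot:** the arm was clear, with no contact force beyond sensor noise.

While raising, the wrist force reached about 12 N because my arc was slightly too tight, and I widened it on the way up. No check failed, but the two angle estimates, from height and from horizontal distance, differed by up to about 0.05 rad.

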